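# Hang the display module on the swivel hook

## Robot

A 6-joint arm with a two-finger parallel gripper is mounted at the origin on the work surface. World frame = base frame: x ahead of the robot, y to its left, z up, the work surface at z = 0. Lengths are in m, angles in rad, forces in N, time in s.
With the tool pointing down it reaches from about 0.425 to 0.95 m from the base axis. Payload 14.7 kg.
Tool frame: the origin (TCP) lies at the very end of the fingers, on their centre line; the grasp point (between the pads) lies 19 mm behind it; z points along the fingers, y is the line along which they close (so a half turn about z gives the same grasp; the last joint's range is limited). The gripper opens to 85 mm and grips with 20 to 120 N. Pads are 22 mm wide; open, the fingers measure 114 mm over their backs; the gripper's body (76 mm by 85 mm) begins 54 mm behind the grasp point. The pads swing forward as they close: fully open they stand 13 mm farther back than shut.
Start: joints at [-1.243, 0.48, 1.596, -0, 1.065, -0.047], TCP at [0.238, -0.605, 0.231] pointing down, gripper open.
Joint ranges: [-2.75, 2.75], [-0.82, 2.05], [0.23, 2.67], [-1.56, 4.7], [0.09, 2.69], [-2.92, 2.92]. Speed limits (rad/s): [1.89, 1.89, 2.39, 3.01, 3.01, 3.01].

## Interface

Orientations are given as a unit quaternion [w, x, y, z].
In Python, from workcell import status, vision, job gives the robot as it stands. The module is installed in compiled form; this text tells all that it offers.
- The arm moves only by the tool carry_out, never from a script. Its argument "rows" is a list of rows, each an object of numbers: "x", "y", "z": the shift along the tool's x, y, z in cm; "wx", "wy", "wz": the turn, a rotation vector about the tool's x, y, z in degrees; "fingers": the finger opening in cm, from 0 to 8.54. In form: [{"x": .., "y": .., "z": .., "wx": .., "wy": .., "wz": .., "fingers": ..}, ...]. A call has 1 to 10 rows; each row is the pose to reach, as a shift and turn from the pose commanded when the call began, along the tool's axes at that moment; what a row does not reach only later rows make up. A row lasts 1/12 s, in which the tool goes at most 41.7 mm and 7.16 degrees, less where a joint would pass 70% of its speed; a pose out of reach is approached as far as the arm can. A call with a gripper value outside its range is refused whole. The fingers move at their own pace and stop on an object; "squeeze" is the grip in N (left out, the last holds). Time passes only in rows, so rows that repeat a pose let the fingers close. It gives the time, the measured TCP pose, the force, the opening and the grip force at its end, in the units of the state.
- status.sense(): the state, without advancing time (a new reading comes with each control period).
- vision.read_camera(name): name is "scene" or "top"; returns the picture (400x640x3 uint8, red, green, blue); there is no depth.
- vision.camera_params(name): a dict with "intrinsics" (3x3 intrinsics, pixels), "position" and "attitude" of the camera in the world. Camera axes: x right, y down, z forward; pixel columns grow to the right and rows downward; lengths in m; the calibration is good to about 2 mm. A picture is of the moment at which its call begins. camera_params takes no time and is no camera call.
- job.close_job(): hands the job in; it is judged then, once.
The state is a dict: "t": time; "joint_positions": joint angles; "dq": joint speeds; "tau": joint torques, N m; "tcp_pos": TCP position; "eef_rot": TCP orientation; "ft_force": force on the tool from outside, world axes, zero at the start; "ft_torque": the same for the moment, N m; "finger_gap": finger opening in m; "finger_force": force on a finger pad.
Only numpy, scipy, OpenCV 4.12 (cv2) and the standard library are available. Lean on these libraries where they do the work, as an engineer would, in place of code of your own. Each camera call takes 0.05 s, during which the arm holds its last target. There are 200 camera calls.

## Task

Turn the stand's stiff swivel hook round until it rests against its stop, facing straight out of the front of the stand. Then take the small display module from its cradle and hang it by its eye on the hook, settled down in the groove of the arm, hanging free and upright with the hook still facing front. Handle the stand gently, staying under 20 N, and leave the empty bezel frame, the tape roll and the screwdriver where they are.

Things in the scene. Friction and masses are not known exactly. Their poses are not given: they have to be found in the camera images.
- stand: fixed hook stand, front = its -x side; origin at the centre of the underside of its base plate, 110 x 100 x 12 mm. A 22 mm post rises from there to the swivel. On the +y side of the post (middle 92.5 mm from it) stands a drawer block 120 x 75 mm, 100 mm high, under the turned-away hook. No contact force on any part of the stand or hook may exceed 20 N.
- hook (a joint): angle of the swivel hook, rad. 0: against its hard end stop, arm pointing straight out of the stand's front (-x). Grows as it is turned away towards the stand's +y (clockwise from above), up to 2.0; starts at 0.9 to 1.6. Stiff: friction about 0.25 N m, so it stays where left, and a sideways push of some 4 N on the arm turns it.
- hook_axis (a point): point on the vertical swivel axis at the height of the arm's centre line, 160 mm above the table; turns with the hook: the arm points along its -x, z is up. The swivel head here is 28 mm across and reaches 12 mm above and below this point.
- hook_arm (a point): point on the arm's centre line, 56 mm from the axis, axes as hook_axis. The arm is a level round steel bar of 13 mm diameter with one round groove (waist) 10.5 mm wide and 5 mm in diameter. The groove's middle is anywhere 50 to 62 mm from the axis (clamped there, not tracked): look or feel for it. Full diameter from the head to the groove and at least 24 mm outward of its middle.
- hook_tip (a point): end of the arm, 93 mm from the swivel axis, on its centre line; here a 6 mm thick nib is turned up to 12 mm above the centre line. Axes as hook_axis.
- display: display module, 84 mm wide (y), 12 mm thick (x), 114 mm tall, about 180 g, upright in its cradle; origin at the centre of its underside. Screen body 0 to 54 mm up; above it a hanger 36 mm wide, 8 mm thick, with an eye 24 mm wide, 54 to 86 mm up, its roof an inverted V (slopes 30 deg); then a grip bar. The eye goes over the arm along the module's x; either face may look outward.
- display_eye (a point): peak of the V roof of the eye, 86 mm above the module's underside, in the middle. On the bar's full diameter it rests 7.5 mm above the arm's centre line; fully down in the groove 2.9 mm above it.
- display_grip (a point): centre of the display's grip bar, 102 mm above its underside; the bar is 10 mm thick along the module's x and reaches 12 mm above and below this point.
- cradle_a: fixed plastic cradle that holds the display: block 50 x 100 x 28 mm (x, y, z), origin under its centre, with a slot 15 mm wide along its y whose floor is 6 mm above the table. The display stands in the slot; its axes are those of the cradle.
- cradle_b: the like cradle that holds the bezel frame
- bezel: bystander: empty open green frame 84 x 10 x 64 mm standing in the other cradle; no hanger on it. Origin at the centre of its underside. Leave alone.
- tape: bystander: roll of black tape lying flat, 60 mm in diameter, 19 mm high, origin at the centre of its underside. Leave alone.
- driver: bystander: screwdriver 150 mm long lying on the table. Leave alone.
Things that resemble listed ones, but are neither listed nor needed, are in the scene too. What is shaped like the display but pink or red is not meant.

How it is judged:
On the way:
1. the hook is turned home against its stop, with nothing hung on it yet (value of joint hook below 0.05 rad and contact force between display and stand below 0.05 N), for 0.3 s.
At the end, for the whole second after the job is handed in: the hook is within 0.07 rad of its stop; the peak of the display's eye is down in the groove (less than 5 mm above the arm's centre line, 46 to 66 mm from the swivel axis, within 4 mm sideways of the arm's centre line); the display hangs upright within 0.14 rad, at rest and let go (value of joint hook below 0.07 rad and x of display_eye in the frame of hook_axis between -0.066 and -0.046 m and y of display_eye in the frame of hook_axis between -0.004 and 0.004 m and z of display_eye in the frame of hook_axis between 0.0005 and 0.005 m and angle between display's own z axis and vertical below 0.14 rad and linear speed of display below 0.03 m/s and contact force between display and the fingers below 0.05 N); the robot touches nothing.
It fails at once if the stand or hook is pushed or loaded with more than 20 N (contact force between anything else and stand above 20 N).
It fails at once if the bezel frame, tape roll or screwdriver is moved more than 10 mm (distance of any of bezel, tape, driver from where it was at the start of the episode above 0.01 m).
It also fails if it takes over 72 s, if anything falls off the work surface, if the arm or the gripper's body presses on something with over 40 N, if the wrist force passes 120 N, or if a joint passes its speed limit or range.

## Working session

There is one attempt and no reset: what is moved stays moved. The work goes in short steps, Python scripts to look and compute and a tool call to move; the robot and the scene stay as the last step left them, time stands still between calls to the robot, and variables do not carry over. Pictures are saved under pics/ and viewed, at most 10 in all, crops included, and the job is handed in when it is done.

Besides the shell and the picture viewer there is one more tool, called after "Request:" in YAML: its name, and indented under it one key for each argument. carry_out: Moves the arm, as the interface text tells. Its arguments: {"type":"object","properties":{"rows":{"type":"array","items":{"type":"object","properties":{"x":{"type":"number"},"y":{"type":"number"},"z":{"type":"number"},"wx":{"type":"number"},"wy":{"type":"number"},"wz":{"type":"number"},"fingers":{"type":"number"}}}},"squeeze":{"type":"number"}},"required":["rows"]}

```bash
mkdir -p pics; python3 - <<'E'
from workcell import status, vision
import cv2,numpy as np
np.set_printoptions(precision=4,suppress=True)
for n in("scene","top"):
    im=vision.read_camera(n); cv2.imwrite(f"pics/{n}0.png",im[:,:,::-1]); p=vision.camera_params(n)
    print(n,p)
print(status.sense())
E
```

```text
scene {'intrinsics': array([[407.3031,   0.    , 318.09  ],
       [  0.    , 407.3031, 204.6154],
       [  0.    ,   0.    ,   1.    ]]), 'position': array([ 0.9545, -0.5161,  0.6059]), 'attitude': array([-0.4097,  0.8507,  0.2931, -0.1499])}
top {'intrinsics': array([[361.9994,   0.    , 319.3389],
       [  0.    , 361.9994, 198.8578],
       [  0.    ,   0.    ,   1.    ]]), 'position': array([ 0.4517, -0.0598,  0.9187]), 'attitude': array([-0.0481,  0.708 , -0.7031,  0.0464])}
{'t': 0.1, 'joint_positions': array([-1.2426,  0.4807,  1.5968, -0.    ,  1.0651, -0.0466]), 'dq': array([-0.0004, -0.0012, -0.0015,  0.0001, -0.001 ,  0.0009]), 'tau': array([ -0.0005, -95.2258, -43.1043,  -0.0001,   0.0053,  -0.    ]), 'tcp_pos': array([ 0.2379, -0.6045,  0.2308]), 'eef_rot': array([-0.0005,  0.9825,  0.1863, -0.0001]), 'ft_force': array([0.1841, 0.228 , 0.4142]), 'ft_torque': array([ 0.027 , -0.0081,  0.0337]), 'finger_force': 0.0, 'finger_gap': 0.08585601103411988}
```

View pics/scene0.png

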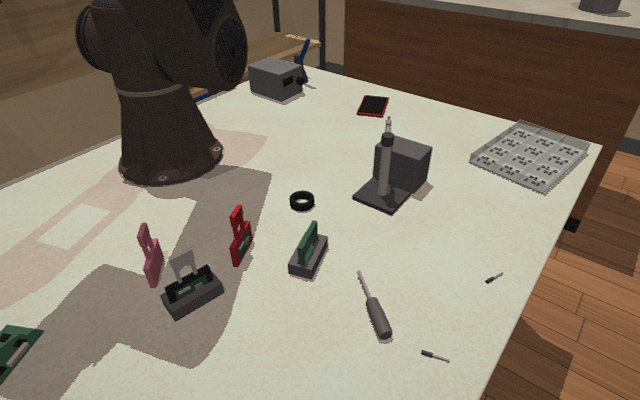

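View pics/top0.png

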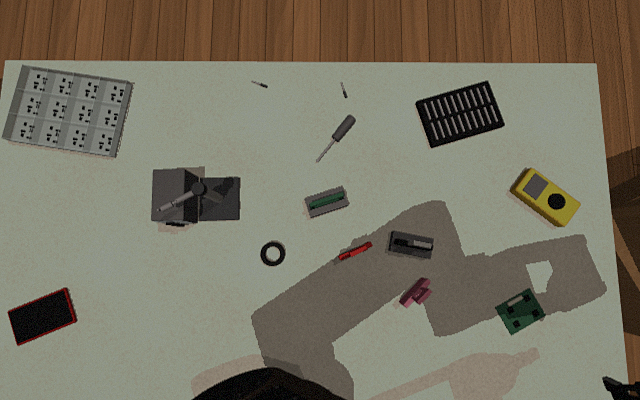

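Top picture: the stand's post is at about (200,187), its arm points to (160,212), and the drawer block is at (175,195). The cradles are at (327,201) with the green bezel and at (411,244) with the grey hanger. The tape is at (272,253) and the driver at (335,138). 

Display candidates are grey in a cradle (411,244; scene 190,280), red (355,251; scene 240,236) and pink (415,292; scene 149,253). The grey one fits: it stands in a cradle and is neither pink nor red. I'll confirm that with an enlarged crop.

```bash
cat > h.py <<'E'
import numpy as np, cv2
from scipy.spatial.transform import Rotation as R
from workcell import status, vision
np.set_printoptions(precision=4,suppress=True)
P={n:vision.camera_params(n) for n in("scene","top")}
def q(w): return R.from_quat([w[1],w[2],w[3],w[0]])
def ray(n,uv):
    p=P[n]; K=p["intrinsics"]; d=q(p["attitude"]).apply(np.linalg.solve(K,[uv[0],uv[1],1.])); return p["position"],d/np.linalg.norm(d)
def plane(n,uv,z):
    o,d=ray(n,uv); return o+d*(z-o[2])/d[2]
def tri(a,b):  # scene px, top px
    (o1,d1),(o2,d2)=ray("scene",a),ray("top",b)
    s=np.linalg.lstsq(np.c_[d1,-d2],o2-o1,rcond=None)[0]
    A,B=o1+s[0]*d1,o2+s[1]*d2; return (A+B)/2,np.linalg.norm(A-B)*1e3
def proj(n,X):
    p=P[n]; c=q(p["attitude"]).inv().apply(np.asarray(X)-p["position"]); c=c@p["intrinsics"].T; return c[...,:2]/c[...,2:]
E
python3 - <<'E'
import cv2,numpy as np
s=cv2.imread("pics/scene0.png");t=cv2.imread("pics/top0.png")
def c(i,x,y,w,h): return cv2.resize(i[y:y+h,x:x+w],(400,300),interpolation=cv2.INTER_CUBIC)
o=np.vstack([np.hstack([c(s,150,240,80,60+0),c(t,375,220,80,60)]),np.hstack([c(s,345,110,120,90),c(t,145,150,120,90)])])
cv2.imwrite("pics/crop1.png",o)
E
```

```text
(no output)
```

View pics/crop1.png

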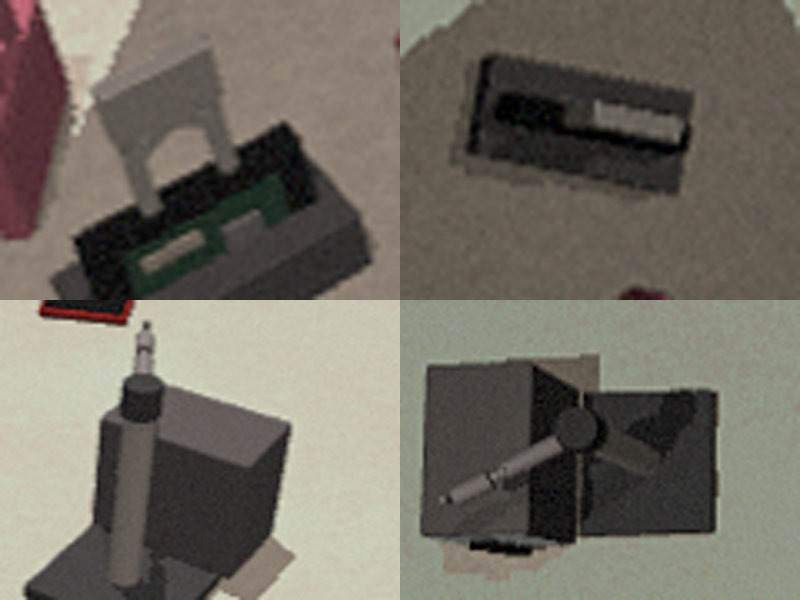

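The crop shows the display: a grey hanger with an arched eye and a green back, standing in the dark cradle. Its grip bar in the top view is at about px (503,224)/5 of the crop, which is picture px (503.7,…)→(503−375…), to be refined by mask. The arm's groove appears as a dark notch at top px of about (173,203). Next I'll measure everything with masks.

```bash
cat > m.py <<'E'
from h import *
t=cv2.imread("pics/top0.png"); s=cv2.imread("pics/scene0.png")
def rect(mask,off=(0,0)):
    c=max(cv2.findContours(mask.astype(np.uint8),cv2.RETR_EXTERNAL,cv2.CHAIN_APPROX_NONE)[0],key=cv2.contourArea)
    m=cv2.moments(mask.astype(np.uint8),True)
    return cv2.minAreaRect(c+np.array(off)),cv2.contourArea(c)
# grip bar in top
g=t[220:280,375:455].max(2); print("bar region\n",g[16:36:1,36:64:1])
# cradle
hsv=cv2.cvtColor(t,cv2.COLOR_BGR2HSV)
a=t[150:240,145:265].max(2)
print("arm region\n",a[48:64:1,10:48])
E
python3 m.py
```

```text
bar region
 [[ 43  45  48  42  39  51  48  48  44  63  61  79  76  78  96  87 106 107
  107 100 102  98 101 103 101 102 106 104]
 [ 45  52  50  49  50  50  47  42  51  43  52  46  51  47  65  62  78  76
   78  96  88 107 100 100  98 100 100 100]
 [ 46  51  46  48  42  44  44  49  40  47  48  50  52  45  46  46  54  47
   44  57  57  72  74 105 104 101  99 101]
 [ 49  47  48  46  41  42  45  47  52  46  45  47  48  55  50  42  49  48
   47  43  51  49  67 107 102  99  94  96]
 [ 59  51  56 106  66  48  39  32  46  41  42  50  47  47  44  50  49  47
   49  45  47  45  64 110 104 105  95  97]
 [ 58  46  58 121  98  97  96  91  97  71  49  45  34  45  45  41  45  47
   48  48  43  47  74 109 101 103  93  98]
 [ 46  54  60 116 105 103 108 109 109  92  94  98  89  98  70  40  41  23
   47  46  43  46  87 109 104  95  93  98]
 [ 54  46  70 109 107  97 105  98 103 102 107 104 103 106  91  97  94  88
   98  74  47  54  92 104  94  98 101  96]
 [ 50  58  67  97 110 110 113 105 103 106 107  97 103 100 102 107 107 107
  112  97  81  51 107 105  98  95 100 107]
 [ 37  27  36  56  75  75  87  81  
[... 3109 characters left out ...]
  63  67  67  65  71  45   2  25  22  25  28  22  15
   16  30]
 [ 68  76 113  89  30  42  95  92  80  63  62  71  67  75  75  70  72  74
   74  64  72  65  67  65  68  65  64  71  52  15  22  21  22  14  24  14
   28  22]
 [ 67  78  75  72  65  66  77  76  61  63  72  70  73  68  74  73  69  67
   62  64  68  59  63  72  73  65  76  72  59  23  30  19  20  22  31  25
   20  14]
 [ 69  76  65  76  70  78  72  72  63  79  75  75  78  77  68  70  63  67
   64  67  69  66  75  72  82  76  78  77  51  24  18  29  27  23  20  23
   26  21]
 [ 74  73  71  75  75  75  73  77  69  69  74  78  70  64  60  65  66  64
   65  69  64  62  80  76  76  80  71  74  54   7  22  32  27  22  25  19
   20  23]]
```

```bash
cat > m2.py <<'E'
from h import *
t=cv2.imread("pics/top0.png"); s=cv2.imread("pics/scene0.png")
def comp(m,seed):
    n,l,st,c=cv2.connectedComponentsWithStats(m.astype(np.uint8),connectivity=4); k=l[seed[1],seed[0]]; return (l==k),st[k],c[k]
def rc(mask):
    c=max(cv2.findContours(mask.astype(np.uint8),cv2.RETR_EXTERNAL,cv2.CHAIN_APPROX_NONE)[0],key=cv2.contourArea)
    return cv2.boxPoints(cv2.minAreaRect(c)),c
up=4
def big(im): return cv2.resize(im.max(2),None,fx=up,fy=up,interpolation=cv2.INTER_CUBIC)
T,S=big(t),big(s)
def px(p): return (np.asarray(p)+.5)/up-.5
# bar top
m=np.zeros_like(T); m[235*up:252*up,412*up:434*up]=1
M,st,c=comp((T>78)&(m>0),(425*up,245*up))
# keep away from table pixels
b,_=rc(M); b=px(b); print("bar top px",b,px(c))
w=np.array([plane("top",p,.12) for p in b]); print(w, w.mean(0)); e=[w[1]-w[0],w[2]-w[1]]
for v in e: print(np.linalg.norm(v)*1e3,np.degrees(np.arctan2(v[1],v[0])))
# scene bar dump
print(s[244:272,164:200].max(2))
# block top & base plate in top
H=cv2.cvtColor(t,cv2.COLOR_BGR2HSV)
a=t.max(2)
print("rows 160..230 edge cols of stand (dark<90)")
for r in range(160,232,6):
    x=np.where(a[r,140:262]<92)[0]+140; print(r,x.min() if len(x) else None,x.max() if len(x) else None,end="; ")
E
python3 m2.py
```

```text
bar top px [[412.4841 244.3737]
 [413.507  239.4954]
 [431.4133 243.25  ]
 [430.3904 248.1282]] [421.947  243.8247]
[[ 0.46   -0.262   0.12  ]
 [ 0.4706 -0.2646  0.12  ]
 [ 0.4627 -0.3035  0.12  ]
 [ 0.4521 -0.3009  0.12  ]] [ 0.4614 -0.2828  0.12  ]
10.92572192975006 -13.392520414126038
39.74248294018956 -101.46249678164438
[[200 202 202 ... 137 140 134]
 [202 200 199 ... 137 139 137]
 [197 200 197 ... 137 135 140]
 ...
 [142 142 140 ...  66  46  24]
 [143 144 137 ...  44   7  27]
 [142 141 138 ...  61  20  20]]
rows 160..230 edge cols of stand (dark<90)
160 None None; 166 None None; 172 153 191; 178 153 239; 184 153 239; 190 152 239; 196 152 239; 202 152 239; 208 152 239; 214 151 239; 220 152 225; 226 176 183;
```

```bash
cat > m3.py <<'E'
from m2 import *
print()
for a_,b_ in (((169,258.4),(431.4,243.25)),((192,248),(413.5,239.5))): print("bar corner tri",*tri(a_,b_))
A=t.max(2).astype(float)
def sub(line,thr,desc):  # first crossing subpixel
    for i in range(len(line)-1):
        if (line[i]-thr)*(line[i+1]-thr)<=0 and line[i]!=line[i+1]: return i+(line[i]-thr)/(line[i]-line[i+1])
def edge(rng,axis,start,stop,thr,z):
    pts=[]
    for k in rng:
        step=1 if stop>start else -1
        idx=np.arange(start,stop,step); ln=A[k,idx] if axis==0 else A[idx,k]
        v=sub(ln,thr,0)
        if v is not None: pts.append(((start+step*v),k) if axis==0 else (k,(start+step*v)))
    W=np.array([plane("top",p,z)[:2] for p in pts]); 
    for _ in range(3):
        c=np.median(W,0) if _==0 else W.mean(0); u=np.linalg.svd(W-W.mean(0))[2][0]; r=np.abs((W-W.mean(0))@[-u[1],u[0]]); W=W[r<max(2*r.std(),3e-4)]
    u=np.linalg.svd(W-W.mean(0))[2][0]
    return W.mean(0),np.degrees(np.arctan2(u[1],u[0]))%180,len(W)
print("block left(z.1)",edge(range(174,215),0,140,165,130,.1))
print("base right(z.012)",edge(range(182,217),0,250,225,110,.012))
print("base front(bottom) ",edge(range(196,238),1,230,210,110,.012))
print("base back(top) ",edge(range(210,238),1,165,190,110,.012))
print("block back top",edge(range(155,180),1,158,180,130,.1))
print(t[174:204,186:212].max(2).tolist().__str__().replace('], [','\n'))
E
python3 m3.py | sed -n '/bar corner/,$p'
```

```text
bar corner tri [ 0.4624 -0.3029  0.1234] 0.8870080286841795
bar corner tri [ 0.4708 -0.2638  0.1219] 0.625435426783712
block left(z.1) (array([0.5773, 0.3279]), np.float64(1.875441823700811), 26)
base right(z.012) (array([0.5533, 0.1437]), np.float64(1.0976206252582585), 11)
base front(bottom)  (array([0.5175, 0.1979]), np.float64(92.19964184391962), 23)
base back(top)  (array([0.6296, 0.1867]), np.float64(92.4778273060875), 13)
block back top (array([0.6312, 0.2964]), np.float64(93.25013872641601), 13)
[[23, 30, 24, 29, 21, 23, 18, 46, 72, 96, 109, 99, 101, 101, 102, 96, 101, 102, 104, 156, 151, 153, 152, 147, 151, 152
29, 23, 16, 30, 31, 20, 24, 22, 38, 52, 72, 93, 104, 103, 98, 93, 98, 99, 108, 157, 153, 152, 153, 153, 147, 156
15, 19, 20, 28, 11, 29, 26, 23, 0, 31, 36, 53, 84, 105, 96, 103, 106, 102, 116, 165, 162, 153, 159, 160, 158, 160
13, 23, 19, 23, 34, 26, 22, 30, 34, 22, 22, 20, 53, 104, 70, 75, 73, 82, 87, 115, 111, 90, 100, 99, 100, 108
23, 26, 27, 22, 34, 13, 27, 27, 26, 20, 15, 16, 35, 105, 21, 36, 39, 53, 44, 48, 47, 37, 41, 39, 38, 45
33, 30, 19, 35, 18, 30, 31, 21, 
[... 1858 characters left out ...]
, 25, 17, 20, 29, 22, 29, 71, 59, 26, 31, 15, 36, 43, 49, 67, 75, 70, 60, 67, 60
81, 55, 33, 21, 18, 15, 25, 13, 28, 19, 23, 30, 59, 52, 26, 26, 22, 27, 29, 41, 51, 54, 58, 63, 68, 68
47, 26, 31, 27, 21, 18, 30, 26, 25, 26, 25, 24, 65, 67, 25, 26, 42, 46, 47, 52, 48, 49, 48, 49, 54, 70
27, 25, 18, 26, 20, 23, 33, 22, 11, 20, 20, 28, 68, 54, 19, 27, 54, 57, 48, 52, 52, 46, 45, 44, 43, 46
20, 18, 31, 19, 25, 28, 21, 24, 35, 27, 25, 37, 69, 44, 18, 33, 49, 54, 50, 48, 48, 44, 42, 45, 40, 38
25, 26, 30, 20, 15, 27, 26, 32, 15, 23, 22, 39, 68, 57, 22, 33, 48, 51, 50, 46, 43, 46, 44, 43, 45, 43
10, 25, 26, 29, 24, 25, 24, 21, 29, 28, 18, 28, 69, 67, 21, 25, 44, 50, 49, 53, 42, 46, 43, 36, 45, 47]]
```

```bash
cat >> h.py <<'E'
def move(p=None,az=None,st=None):
    """tool-frame shift (cm) and wz (deg) to reach TCP p with tool y at azimuth az (tool down)"""
    st=st or status.sense(); r=q(st["eef_rot"]); out={}
    d=r.inv().apply(np.asarray(p)-st["tcp_pos"])*100
    y=r.apply([0,1,0]); a0=np.degrees(np.arctan2(y[1],y[0]))
    return np.round(d,2), None if az is None else round(-((az-a0+180)%360-180),1)
E
python3 - <<'E'
from h import *
A=plane("top",(197.1,187.8),.172); print("axis",A)
G=plane("top",(173.7,201.7),.16); N=plane("top",(157.1,209.4),.172)
for n,p in(("groove",G),("nib",N)):
    v=(p-A)[:2]; print(n,p,np.linalg.norm(v)*1e3,np.degrees(np.arctan2(v[1],v[0])))
# scene check of head top & nib: crop coords (scale 3.333, origin 345,110)
f=lambda x,y:(345+x/3.333-.5,110+y/3.333-.5)
print(tri(f(142,384-300),(197.1,187.8)),tri(f(147,324-300),(157.1,209.4)))
for th in (68,):
    pass
E
```

```text
axis [0.5737 0.1981 0.172 ]
groove [0.5456 0.2502 0.16  ] 59.208809008354955 118.37114707901009
nib [0.5278 0.2788 0.172 ] 92.854720367846 119.66167281166507
(array([0.5735, 0.1981, 0.1709]), np.float64(1.186127817051839)) (array([0.5281, 0.2805, 0.168 ]), np.float64(0.2751974525334823))
```

```bash
python3 - <<'E'
from h import *
print(move((.5766,.2866,.25),29))
E
```

```text
(array([ 64.14, -70.53,  -1.85]), np.float64(-97.5))
```

Request:
carry_out:
  rows:
    - {"x": 3,"y": -3,"z": -2,"wz": -7,"fingers": 0}
    - {"x": 27,"y": -29.5,"z": -2,"wz": -45,"fingers": 0}
    - {"x": 27,"y": -29.5,"z": -2,"wz": -45,"fingers": 0}
    - {"x": 27,"y": -29.5,"z": -2,"wz": -45,"fingers": 0}
    - {"x": 27,"y": -29.5,"z": -2,"wz": -45,"fingers": 0}
    - {"x": 27,"y": -29.5,"z": -2,"wz": -45,"fingers": 0}
    - {"x": 27,"y": -29.5,"z": -2,"wz": -45,"fingers": 0}
    - {"x": 27,"y": -29.5,"z": -2,"wz": -45,"fingers": 0}
    - {"x": 27,"y": -29.5,"z": -2,"wz": -45,"fingers": 0}
    - {"x": 27,"y": -29.5,"z": -2,"wz": -45,"fingers": 0}

```text
schema error: expected keys x, y, z, wx, wy, wz, fingers
```

```bash
python3 - <<'E'
from h import *
s=status.sense(); print(s["t"],s["tcp_pos"],s["finger_gap"],s["ft_force"],move((.5766,.2866,.25),29))
E
```

```text
0.1 [ 0.2379 -0.6045  0.2308] 0.08585601103411988 [0.1841 0.228  0.4142] (array([ 64.14, -70.53,  -1.85]), np.float64(-97.5))
```

All keys are required, so I'll send full rows.

Request:
carry_out:
  rows:
    - {"x": 3,"y": -3,"z": -2,"wx": 0,"wy": 0,"wz": -7,"fingers": 0}
    - {"x": 27,"y": -29.5,"z": -2,"wx": 0,"wy": 0,"wz": -45,"fingers": 0}
    - {"x": 27,"y": -29.5,"z": -2,"wx": 0,"wy": 0,"wz": -45,"fingers": 0}
    - {"x": 27,"y": -29.5,"z": -2,"wx": 0,"wy": 0,"wz": -45,"fingers": 0}
    - {"x": 27,"y": -29.5,"z": -2,"wx": 0,"wy": 0,"wz": -45,"fingers": 0}
    - {"x": 27,"y": -29.5,"z": -2,"wx": 0,"wy": 0,"wz": -45,"fingers": 0}
    - {"x": 27,"y": -29.5,"z": -2,"wx": 0,"wy": 0,"wz": -45,"fingers": 0}
    - {"x": 27,"y": -29.5,"z": -2,"wx": 0,"wy": 0,"wz": -45,"fingers": 0}
    - {"x": 27,"y": -29.5,"z": -2,"wx": 0,"wy": 0,"wz": -45,"fingers": 0}
    - {"x": 27,"y": -29.5,"z": -2,"wx": 0,"wy": 0,"wz": -45,"fingers": 0}

```text
t: 0.93
tcp_pos: [0.3814, -0.2284, 0.2512]
eef_rot: [-0.0, 0.836, 0.548, 0.0]
ft_force: [0.6, 0.4, -0.4]
finger_gap: 0.0
finger_force: 0.0
```

```bash
python3 - <<'E'
from h import *
s=status.sense(); print(s["t"],s["tcp_pos"],s["finger_gap"],s["ft_force"],move((.5766,.2866,.25),29))
E
```

```text
0.9333 [ 0.3814 -0.2284  0.2512] 1.7522206523947343e-05 [ 0.5951  0.3585 -0.4081] (array([55.02, -2.63,  0.15]), np.float64(-52.5))
```

Request:
carry_out:
  rows:
    - {"x": 4,"y": -0.2,"z": 0,"wx": 0,"wy": 0,"wz": -7,"fingers": 0}
    - {"x": 37,"y": -1.8,"z": 0,"wx": 0,"wy": 0,"wz": -52.5,"fingers": 0}
    - {"x": 37,"y": -1.8,"z": 0,"wx": 0,"wy": 0,"wz": -52.5,"fingers": 0}
    - {"x": 37,"y": -1.8,"z": 0,"wx": 0,"wy": 0,"wz": -52.5,"fingers": 0}
    - {"x": 37,"y": -1.8,"z": 0,"wx": 0,"wy": 0,"wz": -52.5,"fingers": 0}
    - {"x": 37,"y": -1.8,"z": 0,"wx": 0,"wy": 0,"wz": -52.5,"fingers": 0}
    - {"x": 37,"y": -1.8,"z": 0,"wx": 0,"wy": 0,"wz": -52.5,"fingers": 0}
    - {"x": 37,"y": -1.8,"z": 0,"wx": 0,"wy": 0,"wz": -52.5,"fingers": 0}
    - {"x": 37,"y": -1.8,"z": 0,"wx": 0,"wy": 0,"wz": -52.5,"fingers": 0}
    - {"x": 37,"y": -1.8,"z": 0,"wx": 0,"wy": 0,"wz": -52.5,"fingers": 0}

```text
t: 1.77
tcp_pos: [0.5144, 0.1206, 0.2511]
eef_rot: [0.0, 0.506, 0.862, 0.001]
ft_force: [-1.6, -0.9, -0.6]
finger_gap: 0.0
finger_force: 0.0
```

```bash
python3 - <<'E'
from h import *
s=status.sense(); print(s["tcp_pos"],move((.5766,.2866,.25),29.3))
E
```

```text
[0.5144 0.1206 0.2511] (array([11.46, 13.53,  0.15]), np.float64(-0.1))
```

Request:
carry_out:
  rows:
    - {"x": 11.5,"y": 13.5,"z": 0,"wx": 0,"wy": 0,"wz": 0,"fingers": 0}
    - {"x": 11.5,"y": 13.5,"z": 0,"wx": 0,"wy": 0,"wz": 0,"fingers": 0}
    - {"x": 11.5,"y": 13.5,"z": 0,"wx": 0,"wy": 0,"wz": 0,"fingers": 0}
    - {"x": 11.5,"y": 13.5,"z": 0,"wx": 0,"wy": 0,"wz": 0,"fingers": 0}
    - {"x": 11.5,"y": 13.5,"z": 0,"wx": 0,"wy": 0,"wz": 0,"fingers": 0}
    - {"x": 11.5,"y": 13.5,"z": 3.5,"wx": 0,"wy": 0,"wz": 0,"fingers": 0}
    - {"x": 11.5,"y": 13.5,"z": 7,"wx": 0,"wy": 0,"wz": 0,"fingers": 0}
    - {"x": 11.5,"y": 13.5,"z": 10,"wx": 0,"wy": 0,"wz": 0,"fingers": 0}
    - {"x": 11.5,"y": 13.5,"z": 11,"wx": 0,"wy": 0,"wz": 0,"fingers": 0}
    - {"x": 11.5,"y": 13.5,"z": 11,"wx": 0,"wy": 0,"wz": 0,"fingers": 0}

```text
t: 2.6
tcp_pos: [0.5731, 0.28, 0.1386]
eef_rot: [-0.002, 0.508, 0.861, -0.002]
ft_force: [0.5, -0.3, -0.7]
finger_gap: 0.0003
finger_force: 0.0
```

```bash
cat > arc.py <<'E'
from h import *
import sys
A=np.array([.5737,.1975,.14]); fr=182.0
def tgt(th,off,r=.076):
    f=np.radians(fr-th); a=np.array([np.cos(f),np.sin(f),0]); n=np.array([np.sin(f),-np.cos(f),0])
    return A+r*a+off*n, fr-th-90
s=status.sense(); print(s["tcp_pos"],s["ft_force"])
for th,off in eval(sys.argv[1]): print(th,*move(*tgt(th,off),st=s))
E
python3 arc.py "[(62,.030),(62,.022),(55,.021),(48,.021),(41,.021),(34,.021),(27,.021),(20,.021),(14,.021),(8,.021)]"
```

```text
[0.5731 0.28   0.1386] [ 0.4963 -0.2577 -0.7088]
62 [ 0.41 -1.08 -0.13] -1.0
62 [ 0.39 -1.88 -0.13] -1.0
55 [ 0.57 -2.93 -0.12] -8.0
48 [ 0.64 -3.89 -0.12] -15.0
41 [ 0.59 -4.85 -0.11] -22.0
34 [ 0.42 -5.8  -0.11] -29.0
27 [ 0.13 -6.72 -0.1 ] -36.0
20 [-0.26 -7.6  -0.1 ] -43.0
14 [-0.68 -8.31 -0.09] -49.0
8 [-1.17 -8.97 -0.09] -55.0
```

Request:
carry_out:
  rows:
    - {"x": 0.4,"y": -1.1,"z": -0.1,"wx": 0,"wy": 0,"wz": -1,"fingers": 0}
    - {"x": 0.4,"y": -1.5,"z": -0.1,"wx": 0,"wy": 0,"wz": -1,"fingers": 0}
    - {"x": 0.4,"y": -1.9,"z": -0.1,"wx": 0,"wy": 0,"wz": -1,"fingers": 0}
    - {"x": 0.5,"y": -2.4,"z": -0.1,"wx": 0,"wy": 0,"wz": -4.5,"fingers": 0}
    - {"x": 0.6,"y": -2.9,"z": -0.1,"wx": 0,"wy": 0,"wz": -8,"fingers": 0}
    - {"x": 0.6,"y": -3.4,"z": -0.1,"wx": 0,"wy": 0,"wz": -11.5,"fingers": 0}
    - {"x": 0.6,"y": -3.9,"z": -0.1,"wx": 0,"wy": 0,"wz": -15,"fingers": 0}

```text
t: 3.18
tcp_pos: [0.5389, 0.2679, 0.144]
eef_rot: [0.001, 0.39, 0.921, 0.001]
ft_force: [0.1, 5.0, 0.3]
finger_gap: 0.0002
finger_force: 2.0
```

```bash
python3 arc.py "[(48,.021),(41,.021),(34,.021),(27,.021),(20,.021),(14,.021),(8,.021)]"
```

```text
[0.5389 0.2679 0.144 ] [0.0772 5.0279 0.2786]
48 [ 0.12 -0.29  0.4 ] 0.1
41 [ 0.32 -1.23  0.4 ] -6.9
34 [ 0.4  -2.19  0.4 ] -13.9
27 [ 0.37 -3.16  0.39] -20.9
20 [ 0.22 -4.11  0.39] -27.9
14 [ 0.   -4.9   0.39] -33.9
8 [-0.3  -5.67  0.38] -39.9
```

Request:
carry_out:
  rows:
    - {"x": 0.1,"y": -0.5,"z": 0.1,"wx": 0,"wy": 0,"wz": -1,"fingers": 0}
    - {"x": 0.2,"y": -0.9,"z": 0.1,"wx": 0,"wy": 0,"wz": -4,"fingers": 0}
    - {"x": 0.3,"y": -1.3,"z": 0.1,"wx": 0,"wy": 0,"wz": -7,"fingers": 0}
    - {"x": 0.4,"y": -1.7,"z": 0.1,"wx": 0,"wy": 0,"wz": -10.5,"fingers": 0}
    - {"x": 0.4,"y": -2.2,"z": 0.1,"wx": 0,"wy": 0,"wz": -14,"fingers": 0}
    - {"x": 0.4,"y": -2.7,"z": 0.1,"wx": 0,"wy": 0,"wz": -17.5,"fingers": 0}
    - {"x": 0.4,"y": -3.2,"z": 0.1,"wx": 0,"wy": 0,"wz": -21,"fingers": 0}
    - {"x": 0.3,"y": -3.6,"z": 0.1,"wx": 0,"wy": 0,"wz": -24.5,"fingers": 0}
    - {"x": 0.2,"y": -4.1,"z": 0.1,"wx": 0,"wy": 0,"wz": -28,"fingers": 0}

```text
t: 3.93
tcp_pos: [0.5077, 0.2405, 0.1425]
eef_rot: [0.001, 0.156, 0.988, 0.001]
ft_force: [1.9, 3.7, 2.5]
finger_gap: 0.0001
finger_force: 2.0
```

```bash
python3 arc.py "[(14,.021),(8,.021),(4,.021),(0,.021)]"
```

```text
[0.5077 0.2405 0.1425] [1.9485 3.6946 2.4565]
14 [ 0.17 -0.76  0.25] -6.0
8 [ 0.26 -1.58  0.25] -12.0
4 [ 0.28 -2.13  0.25] -16.0
0 [ 0.25 -2.68  0.25] -20.0
```

Request:
carry_out:
  rows:
    - {"x": 0.1,"y": -0.3,"z": 0,"wx": 0,"wy": 0,"wz": -2,"fingers": 0}
    - {"x": 0.1,"y": -0.6,"z": 0,"wx": 0,"wy": 0,"wz": -4,"fingers": 0}
    - {"x": 0.2,"y": -0.9,"z": 0,"wx": 0,"wy": 0,"wz": -7,"fingers": 0}
    - {"x": 0.2,"y": -1.2,"z": 0,"wx": 0,"wy": 0,"wz": -9,"fingers": 0}
    - {"x": 0.2,"y": -1.4,"z": 0,"wx": 0,"wy": 0,"wz": -11,"fingers": 0}
    - {"x": 0.2,"y": -1.6,"z": 0,"wx": 0,"wy": 0,"wz": -12,"fingers": 0}
    - {"x": 0.2,"y": -1.7,"z": 0,"wx": 0,"wy": 0,"wz": -13,"fingers": 0}

```text
t: 4.52
tcp_pos: [0.5001, 0.2247, 0.1421]
eef_rot: [0.001, 0.044, 0.999, 0.0]
ft_force: [-1.4, 3.8, 3.9]
finger_gap: -0.0
finger_force: 1.8
```

```bash
python3 arc.py "[(8,.021),(4,.021),(0,.021),(-4,.021)]"
```

```text
[0.5001 0.2247 0.1421] [-1.413  3.789  3.936]
8 [-0.01  0.16  0.21] 0.9
4 [ 0.13 -0.37  0.21] -3.1
0 [ 0.23 -0.91  0.21] -7.1
-4 [ 0.29 -1.46  0.21] -11.1
```

Request:
carry_out:
  rows:
    - {"x": 0,"y": -0.1,"z": 0,"wx": 0,"wy": 0,"wz": -1,"fingers": 0}
    - {"x": 0.1,"y": -0.2,"z": 0,"wx": 0,"wy": 0,"wz": -2,"fingers": 0}
    - {"x": 0.1,"y": -0.3,"z": 0,"wx": 0,"wy": 0,"wz": -3,"fingers": 0}
    - {"x": 0.1,"y": -0.4,"z": 0,"wx": 0,"wy": 0,"wz": -4,"fingers": 0}
    - {"x": 0.1,"y": -0.5,"z": 0,"wx": 0,"wy": 0,"wz": -4,"fingers": 0}

```text
t: 4.93
tcp_pos: [0.4983, 0.2198, 0.1413]
eef_rot: [0.0, 0.008, 1.0, 0.0]
ft_force: [0.9, 3.4, 2.7]
finger_gap: -0.0003
finger_force: 1.8
```

Request:
carry_out:
  rows:
    - {"x": 0,"y": -0.1,"z": 0,"wx": 0,"wy": 0,"wz": -1,"fingers": 0}
    - {"x": 0.1,"y": -0.2,"z": 0,"wx": 0,"wy": 0,"wz": -2,"fingers": 0}

```text
t: 5.1
tcp_pos: [0.4975, 0.2178, 0.1413]
eef_rot: [0.0, -0.009, 1.0, 0.0]
ft_force: [3.3, 2.4, 0.1]
finger_gap: -0.0002
finger_force: 1.6
```

Request:
carry_out:
  rows:
    - {"x": 0,"y": -0.1,"z": 0,"wx": 0,"wy": 0,"wz": -1,"fingers": 0}
    - {"x": 0,"y": -0.1,"z": 0,"wx": 0,"wy": 0,"wz": -1,"fingers": 0}

```text
t: 5.27
tcp_pos: [0.4971, 0.2166, 0.1412]
eef_rot: [-0.0, -0.018, 1.0, -0.0]
ft_force: [0.6, 2.5, 1.2]
finger_gap: -0.0002
finger_force: 1.1
```

Request:
carry_out:
  rows:
    - {"x": 0,"y": -0.05,"z": 0,"wx": 0,"wy": 0,"wz": 0,"fingers": 0}
    - {"x": 0,"y": -0.1,"z": 0,"wx": 0,"wy": 0,"wz": 0,"fingers": 0}

```text
t: 5.43
tcp_pos: [0.4972, 0.2159, 0.1412]
eef_rot: [-0.0, -0.017, 1.0, 0.0]
ft_force: [-0.9, 6.4, 1.8]
finger_gap: -0.0
finger_force: 3.1
```

Request:
carry_out:
  rows:
    - {"x": 0,"y": -0.05,"z": 0,"wx": 0,"wy": 0,"wz": 0,"fingers": 0}
    - {"x": 0,"y": -0.1,"z": 0,"wx": 0,"wy": 0,"wz": 0,"fingers": 0}

```text
t: 5.6
tcp_pos: [0.4972, 0.2154, 0.1413]
eef_rot: [-0.0, -0.017, 1.0, 0.0]
ft_force: [-1.9, 12.7, 1.1]
finger_gap: -0.0001
finger_force: 6.2
```

Request:
carry_out:
  rows:
    - {"x": 0,"y": -0.05,"z": 0,"wx": 0,"wy": 0,"wz": 0,"fingers": 0}
    - {"x": 0,"y": -0.1,"z": 0,"wx": 0,"wy": 0,"wz": 0,"fingers": 0}

```text
t: 5.77
tcp_pos: [0.4972, 0.2149, 0.1413]
eef_rot: [-0.0, -0.017, 1.0, 0.001]
ft_force: [-3.4, 19.1, 0.2]
finger_gap: 0.0003
finger_force: 9.3
```

The stop is clearly reached: the force rose 6 N per mm. I'm backing off now, since 19 N was too near the limit.

Request:
carry_out:
  rows:
    - {"x": 0,"y": 0.3,"z": 0,"wx": 0,"wy": 0,"wz": 0,"fingers": 0}
    - {"x": 0,"y": 1.5,"z": 0,"wx": 0,"wy": 0,"wz": 0,"fingers": 0}
    - {"x": 0,"y": 3,"z": 0,"wx": 0,"wy": 0,"wz": 0,"fingers": 0}
    - {"x": 0,"y": 3,"z": -4,"wx": 0,"wy": 0,"wz": 0,"fingers": 0}
    - {"x": 0,"y": 3,"z": -8,"wx": 0,"wy": 0,"wz": 0,"fingers": 6}
    - {"x": 0,"y": 3,"z": -11,"wx": 0,"wy": 0,"wz": 0,"fingers": 6}

```text
t: 6.27
tcp_pos: [0.4963, 0.2445, 0.2535]
eef_rot: [0.0, -0.017, 1.0, -0.0]
ft_force: [1.3, 1.0, 0.1]
finger_gap: 0.0233
finger_force: 0.0
```

```bash
python3 - <<'E'
from h import *
s=status.sense(); print(s["t"],s["tcp_pos"],s["ft_force"],s["joint_positions"],move((.4614,-.2828,.24),78.5))
E
```

```text
6.2667 [0.4963 0.2445 0.2535] [1.3164 1.032  0.0594] [ 0.4032  0.3221  1.7942 -0.0004  1.0253 -1.2023] (array([  5.33, -52.58,   1.36]), np.float64(13.5))
```

Request:
carry_out:
  rows:
    - {"x": 3,"y": -40,"z": 0,"wx": 0,"wy": 0,"wz": 7,"fingers": 6}
    - {"x": 4.1,"y": -40,"z": 0,"wx": 0,"wy": 0,"wz": 13.5,"fingers": 6}
    - {"x": 4.1,"y": -40,"z": 0,"wx": 0,"wy": 0,"wz": 13.5,"fingers": 6}
    - {"x": 4.1,"y": -40,"z": 0,"wx": 0,"wy": 0,"wz": 13.5,"fingers": 6}
    - {"x": 4.1,"y": -40,"z": 0,"wx": 0,"wy": 0,"wz": 13.5,"fingers": 6}
    - {"x": 4.1,"y": -40,"z": 0,"wx": 0,"wy": 0,"wz": 13.5,"fingers": 6}
    - {"x": 4.1,"y": -40,"z": 0,"wx": 0,"wy": 0,"wz": 13.5,"fingers": 6}
    - {"x": 4.1,"y": -40,"z": 0,"wx": 0,"wy": 0,"wz": 13.5,"fingers": 6}
    - {"x": 4.1,"y": -40,"z": 0,"wx": 0,"wy": 0,"wz": 13.5,"fingers": 6}
    - {"x": 4.1,"y": -40,"z": 0,"wx": 0,"wy": 0,"wz": 13.5,"fingers": 6}

```text
t: 7.1
tcp_pos: [0.4687, -0.1604, 0.2514]
eef_rot: [-0.0, 0.101, 0.995, -0.0]
ft_force: [-0.6, 0.3, 0.4]
finger_gap: 0.0599
finger_force: 0.0
```

```bash
python3 - <<'E'
from h import *
s=status.sense(); print(s["t"],s["tcp_pos"],s["finger_gap"],move((.4614,-.2828,.22),78.5))
T=vision.read_camera("top")[:,:,::-1]; S=vision.read_camera("scene")[:,:,::-1]
cv2.imwrite("pics/top1.png",T);cv2.imwrite("pics/scene1.png",S)
c=lambda i,x,y,w,h:cv2.resize(i[y:y+h,x:x+w],(400,400),interpolation=cv2.INTER_CUBIC)
cv2.imwrite("pics/crop2.png",np.hstack([c(T,175,165,80,80),c(S,340,90,80,80)]))
E
```

```text
7.1 [ 0.4687 -0.1604  0.2514] 0.059934361829925294 (array([ -1.75, -12.14,   3.15]), np.float64(-0.1))
```

View pics/crop2.png

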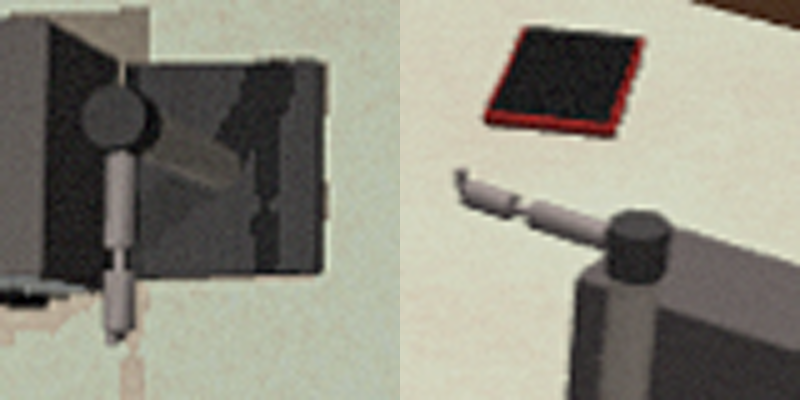

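The arm now points straight out of the front. Its groove shows at crop (118,259) in top and (520,207) in scene, that is top px (198.1,216.3) and scene px (363.5,130.9).

```bash
python3 - <<'E'
from h import *
f=lambda x,y:(175+x/5-.5,165+y/5-.5); g=lambda x,y:(340+(x-400)/5-.5,90+y/5-.5)
print("groove",tri(g(520,207),f(118,259)),plane("top",f(118,259),.16))
print("head top",plane("top",f(115,117),.172),tri(g(639,228),f(115,117)))
for p in ((119,160),(118,235),(118,285),(118,320)): print(plane("top",f(*p),.16))
print("nib",tri(g(460,172),f(113,340)),plane("top",f(113,340),.172))
A=cv2.imread("pics/top1.png").max(2).astype(int)
for r in range(196,236): print(r,A[r,192:206])
E
```

```text
groove (array([0.5142, 0.1956, 0.1624]), np.float64(1.6737947768963461)) [0.515 0.197 0.16 ]
head top [0.5735 0.1973 0.172 ] (array([0.5737, 0.1979, 0.17  ]), np.float64(0.36129274023933927))
[0.5571 0.1988 0.16  ]
[0.5252 0.1975 0.16  ]
[0.5041 0.1964 0.16  ]
[0.4894 0.1957 0.16  ]
nib (array([0.4808, 0.194 , 0.1701]), np.float64(0.17574537965391177)) [0.4806 0.1933 0.172 ]
196 [ 33  33  30  39  78 127 137 141 117  87  37  68  89  85]
197 [ 37  33  26  37  96 142 146 138 126  99  48  66  82  80]
198 [ 35  30  36  28  96 136 145 144 123  96  48  63  66  70]
199 [ 28  28  32  45  97 139 143 138 123  94  51  64  64  69]
200 [ 33  35  29  38 107 139 141 139 115  94  54  66  68  64]
201 [ 33  35  29  42  97 137 143 144 118  90  54  64  64  65]
202 [ 38  33  34  39 100 140 148 135 119  87  54  64  69  63]
203 [ 34  40  29  37 105 140 149 139 121  90  44  62  59  59]
204 [ 36  36  29  46 105 141 150 135 113  84  34  68  58  57]
205 [ 29  43  21  35 105 141 147 136 112  89  31  55  57  55]
206 [ 26  25  25  42 103 144 147 132 114  75  30  56  58  58]
207 [ 40  29  27  42 102 141 147 134 116
[... 1057 characters left out ...]
4 160 190 176 186]
225 [187 184 191 156 130 141 148 133  99  80 157 178 173 186]
226 [175 189 193 154 130 142 151 133  99  80 154 178 171 189]
227 [181 190 188 155 125 148 150 131  99  78 157 179 183 193]
228 [191 184 191 157 128 144 148 128  96  78 152 186 195 193]
229 [189 193 191 157 134 153 143 127  98  69 154 185 199 193]
230 [191 190 194 162 120 137 127 112  85  70 153 183 198 193]
231 [186 196 192 187 120  95  76  72 110 162 176 181 192 189]
232 [195 186 194 194 136 124  56  53 149 187 185 184 186 192]
233 [189 193 192 187 141 129 118 163 176 183 179 192 195 189]
234 [193 193 193 196 177 169 179 203 186 178 179 195 191 194]
235 [189 192 191 192 199 197 197 196 190 176 185 195 192 197]
```

Request:
carry_out:
  rows:
    - {"x": -0.6,"y": -4,"z": 0,"wx": 0,"wy": 0,"wz": 0,"fingers": 6}
    - {"x": -1.2,"y": -8,"z": 0,"wx": 0,"wy": 0,"wz": 0,"fingers": 6}
    - {"x": -1.7,"y": -12.1,"z": 0,"wx": 0,"wy": 0,"wz": 0,"fingers": 6}
    - {"x": -1.7,"y": -12.1,"z": 3.1,"wx": 0,"wy": 0,"wz": 0,"fingers": 6}
    - {"x": -1.7,"y": -12.1,"z": 6.1,"wx": 0,"wy": 0,"wz": 0,"fingers": 6}
    - {"x": -1.7,"y": -12.1,"z": 6.1,"wx": 0,"wy": 0,"wz": 0,"fingers": 6}

```text
t: 7.7
tcp_pos: [0.4593, -0.2775, 0.1858]
eef_rot: [-0.003, 0.101, 0.995, 0.002]
ft_force: [-1.0, 1.8, -0.8]
finger_gap: 0.06
finger_force: 0.0
```

```bash
python3 - <<'E'
from h import *
s=status.sense(); print(s["t"],s["tcp_pos"],s["finger_gap"],move((.4614,-.2828,.092),78.5))
S=vision.read_camera("scene")[:,:,::-1]
T=vision.read_camera("top")[:,:,::-1]
c=lambda i,x,y,w,h:cv2.resize(i[y:y+h,x:x+w],(400,400),interpolation=cv2.INTER_CUBIC)
cv2.imwrite("pics/crop3.png",np.hstack([c(S,140,210,100,100),c(T,370,190,100,100)]))
E
```

```text
7.7 [ 0.4593 -0.2775  0.1858] 0.060000739193584174 (array([-0.38, -0.5 ,  9.37]), np.float64(-0.1))
```

View pics/crop3.png

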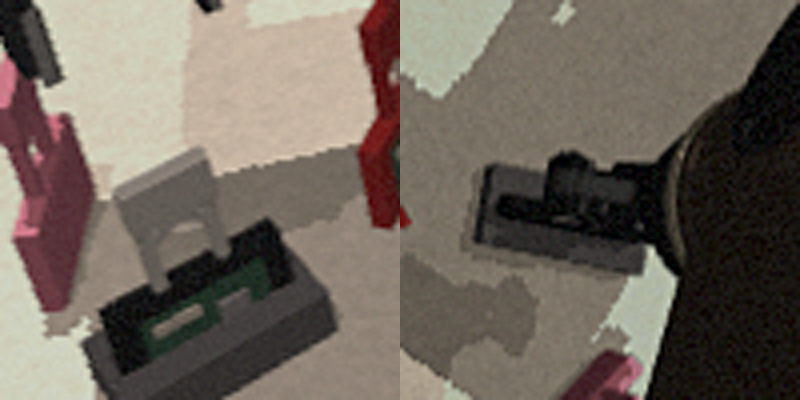

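The scene crop shows the two black fingertips straddling above the bar, which is undisturbed with its top centre at crop (160,172), scene px (179.5,252.5). I'll check the alignment by projection.

```bash
python3 - <<'E'
from h import *
print(proj("scene",np.array([[.4614,-.2828,.12],[.4593,-.2775,.1858]])))
s=status.sense(); y=q(s["eef_rot"]).apply([0,1,0]); z=q(s["eef_rot"]).apply([0,0,1]); p=s["tcp_pos"]-.006*z
print(z,proj("scene",np.array([p+.03*y,p-.03*y]))-[140,210],s["tcp_pos"],move((.4614,-.2828,.092),78.5))
E
```

```text
[[179.425  252.7064]
 [172.07   220.9485]]
[-0.0023  0.0015 -1.    ] [[48.5284 -1.0859]
 [12.5958 15.014 ]] [ 0.4614 -0.2782  0.19  ] (array([-0.12, -0.46,  9.8 ]), np.float64(0.0))
```

Request:
carry_out:
  rows:
    - {"x": -0.1,"y": -0.45,"z": 0,"wx": 0,"wy": 0,"wz": 0,"fingers": 6}
    - {"x": -0.1,"y": -0.45,"z": 3,"wx": 0,"wy": 0,"wz": 0,"fingers": 6}
    - {"x": -0.1,"y": -0.45,"z": 5,"wx": 0,"wy": 0,"wz": 0,"fingers": 6}
    - {"x": -0.1,"y": -0.45,"z": 7,"wx": 0,"wy": 0,"wz": 0,"fingers": 6}
    - {"x": -0.1,"y": -0.45,"z": 9,"wx": 0,"wy": 0,"wz": 0,"fingers": 6}
    - {"x": -0.1,"y": -0.45,"z": 9.7,"wx": 0,"wy": 0,"wz": 0,"fingers": 6}
    - {"x": -0.1,"y": -0.45,"z": 9.7,"wx": 0,"wy": 0,"wz": 0,"fingers": 6}
    - {"x": -0.1,"y": -0.45,"z": 9.7,"wx": 0,"wy": 0,"wz": 0,"fingers": 6}

```text
t: 8.47
tcp_pos: [0.4625, -0.2842, 0.0946]
eef_rot: [0.001, 0.1, 0.995, -0.0]
ft_force: [-0.1, 0.3, 0.6]
finger_gap: 0.0597
finger_force: 0.0
```

```bash
python3 - <<'E'
from h import *
s=status.sense(); print(s["t"],s["tcp_pos"],s["ft_force"],move((.4614,-.2828,.092),78.5))
E
```

```text
8.4667 [ 0.4625 -0.2842  0.0946] [-0.146   0.3386  0.587 ] (array([0.14, 0.11, 0.25]), np.float64(0.0))
```

Request:
carry_out:
  rows:
    - {"x": 0.15,"y": 0.1,"z": 0.2,"wx": 0,"wy": 0,"wz": 0,"fingers": 6}
    - {"x": 0.15,"y": 0.1,"z": 0.2,"wx": 0,"wy": 0,"wz": 0,"fingers": 4.4}
    - {"x": 0.15,"y": 0.1,"z": 0.2,"wx": 0,"wy": 0,"wz": 0,"fingers": 3}
    - {"x": 0.15,"y": 0.1,"z": 0.2,"wx": 0,"wy": 0,"wz": 0,"fingers": 3}
    - {"x": 0.15,"y": 0.1,"z": 0.2,"wx": 0,"wy": 0,"wz": 0,"fingers": 3}
    - {"x": 0.15,"y": 0.1,"z": 0.2,"wx": 0,"wy": 0,"wz": 0,"fingers": 3}
    - {"x": 0.15,"y": 0.1,"z": 0.2,"wx": 0,"wy": 0,"wz": 0,"fingers": 3}
  squeeze: 40

```text
t: 9.05
tcp_pos: [0.461, -0.2828, 0.0924]
eef_rot: [0.001, 0.1, 0.995, -0.0]
ft_force: [-0.2, 2.9, 9.9]
finger_gap: 0.0395
finger_force: 39.3
```

Request:
carry_out:
  rows:
    - {"x": 0,"y": 0,"z": -0.5,"wx": 0,"wy": 0,"wz": 0,"fingers": 3}
    - {"x": 0,"y": 0,"z": -2,"wx": 0,"wy": 0,"wz": 0,"fingers": 3}
    - {"x": 0,"y": 0,"z": -5,"wx": 0,"wy": 0,"wz": 0,"fingers": 3}
    - {"x": 0,"y": 0,"z": -8,"wx": 0,"wy": 0,"wz": 0,"fingers": 3}
    - {"x": 0,"y": 0,"z": -11,"wx": 0,"wy": 0,"wz": 0,"fingers": 3}
    - {"x": 0,"y": 0,"z": -14,"wx": 0,"wy": 0,"wz": 0,"fingers": 3}
    - {"x": 0,"y": 0,"z": -14,"wx": 0,"wy": 0,"wz": 0,"fingers": 3}

```text
t: 9.63
tcp_pos: [0.4626, -0.2842, 0.2373]
eef_rot: [0.004, 0.1, 0.995, -0.002]
ft_force: [1.0, -2.3, -0.5]
finger_gap: 0.0391
finger_force: 41.2
```

```bash
python3 - <<'E'
from h import *
s=status.sense(); print(s["t"],s["tcp_pos"],s["ft_force"],s["finger_gap"],s["finger_force"])
# staging: peak at radius 125 mm in front of axis, arm yaw 182.3
f=np.radians(182.3); a=np.array([np.cos(f),np.sin(f),0]); A=np.array([.5737,.1978,0])
for r in(.140,.060): print(r,A+r*a,move(A+r*a+[0,0,.232],92.3))
E
```

```text
9.6333 [ 0.4626 -0.2842  0.2373] [ 0.9913 -2.2971 -0.4893] 0.03906013853619661 41.24026358127594
0.14 [0.4338 0.1922 0.    ] (array([12.34, 46.1 ,  0.29]), np.float64(-13.8))
0.06 [0.5137 0.1954 0.    ] (array([ 4.58, 48.01,  0.34]), np.float64(-13.8))
```

Request:
carry_out:
  rows:
    - {"x": 0.3,"y": 1.5,"z": 0,"wx": 0,"wy": 0,"wz": -1,"fingers": 3}
    - {"x": 0.8,"y": 4,"z": 0,"wx": 0,"wy": 0,"wz": -3,"fingers": 3}
    - {"x": 1.3,"y": 7,"z": 0,"wx": 0,"wy": 0,"wz": -5,"fingers": 3}
    - {"x": 2,"y": 10,"z": 0,"wx": 0,"wy": 0,"wz": -7,"fingers": 3}
    - {"x": 3,"y": 13.5,"z": 0,"wx": 0,"wy": 0,"wz": -9,"fingers": 3}
    - {"x": 4,"y": 17,"z": 0,"wx": 0,"wy": 0,"wz": -11,"fingers": 3}
    - {"x": 4.5,"y": 20,"z": 0,"wx": 0,"wy": 0,"wz": -13,"fingers": 3}
    - {"x": 5.4,"y": 23,"z": 0,"wx": 0,"wy": 0,"wz": -13.8,"fingers": 3}
    - {"x": 6,"y": 25,"z": 0,"wx": 0,"wy": 0,"wz": -13.8,"fingers": 3}
    - {"x": 6.3,"y": 26,"z": 0,"wx": 0,"wy": 0,"wz": -13.8,"fingers": 3}

```text
t: 10.47
tcp_pos: [0.4494, -0.0127, 0.2309]
eef_rot: [-0.001, -0.021, 1.0, 0.0]
ft_force: [1.0, -0.7, -2.3]
finger_gap: 0.0393
finger_force: 41.3
```

```bash
python3 - <<'E'
from h import *
s=status.sense(); print(s["t"],s["tcp_pos"],s["ft_force"],s["finger_gap"],s["finger_force"])
f=np.radians(182.3); a=np.array([np.cos(f),np.sin(f),0]); A=np.array([.5737,.1978,0])
for r in(.140,.060): print(r,A+r*a,move(A+r*a+[0,0,.232],92.3))
E
```

```text
10.4667 [ 0.4494 -0.0127  0.2309] [ 1.0372 -0.7051 -2.3089] 0.03929100212042993 41.313486099243164
0.14 [0.4338 0.1922 0.    ] (array([ 0.7 , 20.53, -0.1 ]), np.float64(0.1))
0.06 [0.5137 0.1954 0.    ] (array([-7.3 , 20.52, -0.11]), np.float64(0.1))
```

Request:
carry_out:
  rows:
    - {"x": 0.1,"y": 2,"z": 0,"wx": 0,"wy": 0,"wz": 0,"fingers": 3}
    - {"x": 0.2,"y": 5,"z": 0,"wx": 0,"wy": 0,"wz": 0,"fingers": 3}
    - {"x": 0.3,"y": 8.5,"z": 0,"wx": 0,"wy": 0,"wz": 0,"fingers": 3}
    - {"x": 0.4,"y": 12,"z": 0,"wx": 0,"wy": 0,"wz": 0,"fingers": 3}
    - {"x": 0.5,"y": 15,"z": 0,"wx": 0,"wy": 0,"wz": 0,"fingers": 3}
    - {"x": 0.6,"y": 17.5,"z": 1,"wx": 0,"wy": 0,"wz": 0,"fingers": 3}
    - {"x": 0.7,"y": 19.5,"z": 2.5,"wx": 0,"wy": 0,"wz": 0,"fingers": 3}
    - {"x": 0.7,"y": 20.5,"z": 4,"wx": 0,"wy": 0,"wz": 0,"fingers": 3}
    - {"x": 0.7,"y": 20.5,"z": 5,"wx": 0,"wy": 0,"wz": 0,"fingers": 3}
    - {"x": 0.7,"y": 20.5,"z": 5,"wx": 0,"wy": 0,"wz": 0,"fingers": 3}

```text
t: 11.3
tcp_pos: [0.434, 0.1889, 0.1793]
eef_rot: [-0.002, -0.021, 1.0, -0.001]
ft_force: [-0.0, -0.4, -1.4]
finger_gap: 0.0388
finger_force: 41.3
```

Request:
carry_out:
  rows:
    - {"x": 0,"y": 0,"z": 0,"wx": 0,"wy": 0,"wz": 0,"fingers": 3}
    - {"x": 0,"y": 0,"z": 0,"wx": 0,"wy": 0,"wz": 0,"fingers": 3}

```text
t: 11.47
tcp_pos: [0.4358, 0.1886, 0.1817]
eef_rot: [0.0, -0.019, 1.0, -0.0]
ft_force: [-0.2, -0.1, -2.5]
finger_gap: 0.0392
finger_force: 41.3
```

```bash
python3 - <<'E'
from h import *
s=status.sense(); print(s["t"],s["tcp_pos"],s["ft_force"],s["finger_gap"])
f=np.radians(182.3); a=np.array([np.cos(f),np.sin(f),0]); A=np.array([.5737,.1978,0])
for r in(.140,.120,.1,.08,.066,.060): print(r,move(A+r*a+[0,0,.181],92.3))
S=vision.read_camera("scene")[:,:,::-1]; cv2.imwrite("pics/scene2.png",S)
cv2.imwrite("pics/crop4.png",cv2.resize(S[90:210,290:450],(800,600),interpolation=cv2.INTER_CUBIC))
print(proj("scene",np.array([s["tcp_pos"],s["tcp_pos"]+[0,0,-.0324]])))
E
```

```text
11.4667 [0.4358 0.1886 0.1817] [-0.2115 -0.1049 -2.5473] 0.039158701126981346
0.14 (array([0.19, 0.37, 0.07]), np.float64(-0.1))
0.12 (array([-1.81,  0.37,  0.07]), np.float64(-0.1))
0.1 (array([-3.81,  0.38,  0.08]), np.float64(-0.1))
0.08 (array([-5.81,  0.38,  0.08]), np.float64(-0.1))
0.066 (array([-7.21,  0.38,  0.08]), np.float64(-0.1))
0.06 (array([-7.81,  0.38,  0.08]), np.float64(-0.1))
[[334.4232 114.8722]
 [334.2878 127.4221]]
```

View pics/crop4.png

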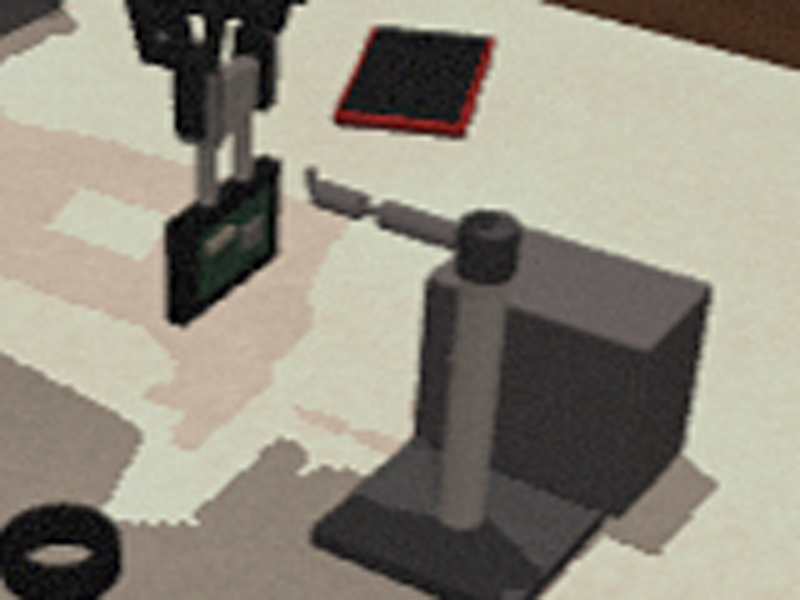

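The display is held upright. The eye peak is near crop (225,122), as projected, and the nib at crop (312,172) lies ahead, inside the eye's height. I'll go in along the arm now.

Request:
carry_out:
  rows:
    - {"x": 0,"y": 0.37,"z": 0,"wx": 0,"wy": 0,"wz": 0,"fingers": 3}
    - {"x": -0.8,"y": 0.37,"z": 0.1,"wx": 0,"wy": 0,"wz": 0,"fingers": 3}
    - {"x": -1.6,"y": 0.37,"z": 0.1,"wx": 0,"wy": 0,"wz": 0,"fingers": 3}
    - {"x": -2.4,"y": 0.37,"z": 0.1,"wx": 0,"wy": 0,"wz": 0,"fingers": 3}
    - {"x": -3,"y": 0.37,"z": 0.1,"wx": 0,"wy": 0,"wz": 0,"fingers": 3}
    - {"x": -3.5,"y": 0.37,"z": 0.1,"wx": 0,"wy": 0,"wz": 0,"fingers": 3}
    - {"x": -3.5,"y": 0.37,"z": 0.1,"wx": 0,"wy": 0,"wz": 0,"fingers": 3}
    - {"x": -3.5,"y": 0.37,"z": 0.1,"wx": 0,"wy": 0,"wz": 0,"fingers": 3}

```text
t: 12.18
tcp_pos: [0.4705, 0.1943, 0.1801]
eef_rot: [-0.0, -0.02, 1.0, -0.0]
ft_force: [-1.1, 0.1, -2.3]
finger_gap: 0.0393
finger_force: 41.4
```

```bash
cat > ins.py <<'E'
from h import *
s=status.sense(); print(s["t"],s["tcp_pos"],s["ft_force"],s["finger_gap"])
f=np.radians(182.3); a=np.array([np.cos(f),np.sin(f),0]); A=np.array([.5737,.1978,0])
d=s["tcp_pos"]-A; print("r,side,h mm",1e3*d@a,1e3*(a[0]*d[1]-a[1]*d[0]),1e3*(d[2]-.1604))
for r in(.1,.08,.064,.060): print(r,move(A+r*a+[0,0,.181],92.3))
E
python3 ins.py
```

```text
12.1833 [0.4705 0.1943 0.1801] [-1.0913  0.0991 -2.3429] 0.03928002795030812
r,side,h mm 103.29655903532095 -0.6048895770724184 19.715079653504247
0.1 (array([-0.33, -0.06, -0.09]), np.float64(-0.0))
0.08 (array([-2.33, -0.06, -0.09]), np.float64(-0.0))
0.064 (array([-3.93, -0.06, -0.09]), np.float64(-0.0))
0.06 (array([-4.33, -0.06, -0.09]), np.float64(-0.0))
```

Request:
carry_out:
  rows:
    - {"x": -0.4,"y": -0.06,"z": -0.05,"wx": 0,"wy": 0,"wz": 0,"fingers": 3}
    - {"x": -0.9,"y": -0.06,"z": -0.05,"wx": 0,"wy": 0,"wz": 0,"fingers": 3}
    - {"x": -1.4,"y": -0.06,"z": -0.05,"wx": 0,"wy": 0,"wz": 0,"fingers": 3}
    - {"x": -1.9,"y": -0.06,"z": -0.05,"wx": 0,"wy": 0,"wz": 0,"fingers": 3}

```text
t: 12.52
tcp_pos: [0.49, 0.1946, 0.1809]
eef_rot: [0.0, -0.02, 1.0, 0.0]
ft_force: [0.1, 0.1, -2.4]
finger_gap: 0.039
finger_force: 41.4
```

Request:
carry_out:
  rows:
    - {"x": -0.5,"y": 0,"z": 0,"wx": 0,"wy": 0,"wz": 0,"fingers": 3}
    - {"x": -1,"y": 0,"z": 0,"wx": 0,"wy": 0,"wz": 0,"fingers": 3}
    - {"x": -1.5,"y": 0,"z": 0.2,"wx": 0,"wy": 0,"wz": 0,"fingers": 3}
    - {"x": -1.9,"y": 0,"z": 0.4,"wx": 0,"wy": 0,"wz": 0,"fingers": 3}
    - {"x": -1.9,"y": 0,"z": 0.6,"wx": 0,"wy": 0,"wz": 0,"fingers": 3}
    - {"x": -1.9,"y": 0,"z": 0.6,"wx": 0,"wy": 0,"wz": 0,"fingers": 3}
    - {"x": -1.9,"y": 0,"z": 0.6,"wx": 0,"wy": 0,"wz": 0,"fingers": 3}

```text
t: 13.1
tcp_pos: [0.508, 0.1951, 0.1745]
eef_rot: [-0.0, -0.02, 1.0, -0.0]
ft_force: [-0.6, 0.2, -1.0]
finger_gap: 0.0396
finger_force: 41.4
```

```bash
python3 ins.py
```

```text
13.1 [0.508  0.1951 0.1745] [-0.6195  0.1988 -0.9549] 0.03956900013697164
r,side,h mm 65.78429779556298 0.010831911159460157 14.07132084088264
0.1 (array([ 3.42, -0.  , -0.65]), np.float64(-0.0))
0.08 (array([ 1.42,  0.  , -0.65]), np.float64(-0.0))
0.064 (array([-0.18,  0.  , -0.65]), np.float64(-0.0))
0.06 (array([-0.58,  0.  , -0.65]), np.float64(-0.0))
```

Request:
carry_out:
  rows:
    - {"x": -0.3,"y": 0,"z": 0.1,"wx": 0,"wy": 0,"wz": 0,"fingers": 3}
    - {"x": -0.5,"y": 0,"z": 0.2,"wx": 0,"wy": 0,"wz": 0,"fingers": 3}
    - {"x": -0.6,"y": 0,"z": 0.3,"wx": 0,"wy": 0,"wz": 0,"fingers": 3}
    - {"x": -0.6,"y": 0,"z": 0.4,"wx": 0,"wy": 0,"wz": 0,"fingers": 3}
    - {"x": -0.6,"y": 0,"z": 0.45,"wx": 0,"wy": 0,"wz": 0,"fingers": 3}
    - {"x": -0.6,"y": 0,"z": 0.45,"wx": 0,"wy": 0,"wz": 0,"fingers": 3}
    - {"x": -0.6,"y": 0,"z": 0.45,"wx": 0,"wy": 0,"wz": 0,"fingers": 3}

```text
t: 13.68
tcp_pos: [0.5142, 0.1955, 0.1703]
eef_rot: [-0.0, -0.02, 1.0, -0.0]
ft_force: [0.6, -0.3, -1.8]
finger_gap: 0.039
finger_force: 41.4
```

Request:
carry_out:
  rows:
    - {"x": 0,"y": 0,"z": 0.05,"wx": 0,"wy": 0,"wz": 0,"fingers": 3}
    - {"x": 0,"y": 0,"z": 0.1,"wx": 0,"wy": 0,"wz": 0,"fingers": 3}
    - {"x": 0,"y": 0,"z": 0.1,"wx": 0,"wy": 0,"wz": 0,"fingers": 3}

```text
t: 13.93
tcp_pos: [0.5143, 0.1955, 0.1692]
eef_rot: [-0.0, -0.02, 1.0, -0.0]
ft_force: [-0.9, -0.2, -2.3]
finger_gap: 0.0395
finger_force: 41.4
```

```bash
python3 ins.py | head -2
```

```text
13.9333 [0.5143 0.1955 0.1692] [-0.8717 -0.2224 -2.3429] 0.03949085323955754
r,side,h mm 59.446078576042275 -0.0620580526552849 8.833526252244205
```

Request:
carry_out:
  rows:
    - {"x": 0,"y": 0,"z": 0.05,"wx": 0,"wy": 0,"wz": 0,"fingers": 3}
    - {"x": 0,"y": 0,"z": 0.1,"wx": 0,"wy": 0,"wz": 0,"fingers": 3}
    - {"x": 0,"y": 0,"z": 0.1,"wx": 0,"wy": 0,"wz": 0,"fingers": 3}

```text
t: 14.18
tcp_pos: [0.5143, 0.1955, 0.1682]
eef_rot: [-0.0, -0.02, 1.0, -0.0]
ft_force: [-0.6, 0.1, -1.8]
finger_gap: 0.0396
finger_force: 41.4
```

Request:
carry_out:
  rows:
    - {"x": 0,"y": 0,"z": 0.05,"wx": 0,"wy": 0,"wz": 0,"fingers": 3}
    - {"x": 0,"y": 0,"z": 0.1,"wx": 0,"wy": 0,"wz": 0,"fingers": 3}
    - {"x": 0,"y": 0,"z": 0.1,"wx": 0,"wy": 0,"wz": 0,"fingers": 3}

```text
t: 14.43
tcp_pos: [0.5143, 0.1955, 0.1672]
eef_rot: [-0.0, -0.02, 1.0, -0.0]
ft_force: [0.4, -0.1, -1.7]
finger_gap: 0.0393
finger_force: 41.4
```

Request:
carry_out:
  rows:
    - {"x": 0,"y": 0,"z": 0.05,"wx": 0,"wy": 0,"wz": 0,"fingers": 3}
    - {"x": 0,"y": 0,"z": 0.1,"wx": 0,"wy": 0,"wz": 0,"fingers": 3}
    - {"x": 0,"y": 0,"z": 0.1,"wx": 0,"wy": 0,"wz": 0,"fingers": 3}

```text
t: 14.68
tcp_pos: [0.5143, 0.1955, 0.1662]
eef_rot: [-0.0, -0.02, 1.0, -0.0]
ft_force: [-0.1, 0.4, -2.0]
finger_gap: 0.0392
finger_force: 41.4
```

Request:
carry_out:
  rows:
    - {"x": 0,"y": 0,"z": 0.05,"wx": 0,"wy": 0,"wz": 0,"fingers": 3}
    - {"x": 0,"y": 0,"z": 0.05,"wx": 0,"wy": 0,"wz": 0,"fingers": 3}

```text
t: 14.85
tcp_pos: [0.5143, 0.1955, 0.1657]
eef_rot: [-0.0, -0.02, 1.0, -0.0]
ft_force: [0.8, -0.4, -2.1]
finger_gap: 0.0389
finger_force: 41.4
```

Request:
carry_out:
  rows:
    - {"x": 0,"y": 0,"z": 0.05,"wx": 0,"wy": 0,"wz": 0,"fingers": 3}
    - {"x": 0,"y": 0,"z": 0.1,"wx": 0,"wy": 0,"wz": 0,"fingers": 3}
    - {"x": 0,"y": 0,"z": 0.1,"wx": 0,"wy": 0,"wz": 0,"fingers": 3}

```text
t: 15.1
tcp_pos: [0.5143, 0.1955, 0.1647]
eef_rot: [-0.0, -0.02, 1.0, -0.0]
ft_force: [-0.2, -0.7, -2.2]
finger_gap: 0.0394
finger_force: 41.4
```

Request:
carry_out:
  rows:
    - {"x": 0,"y": 0,"z": 0.05,"wx": 0,"wy": 0,"wz": 0,"fingers": 3}
    - {"x": 0,"y": 0,"z": 0.05,"wx": 0,"wy": 0,"wz": 0,"fingers": 3}

```text
t: 15.27
tcp_pos: [0.5143, 0.1955, 0.1642]
eef_rot: [-0.0, -0.02, 1.0, -0.0]
ft_force: [-0.8, -0.6, -1.3]
finger_gap: 0.0391
finger_force: 41.4
```

Request:
carry_out:
  rows:
    - {"x": 0,"y": 0,"z": 0.05,"wx": 0,"wy": 0,"wz": 0,"fingers": 3}
    - {"x": 0,"y": 0,"z": 0.05,"wx": 0,"wy": 0,"wz": 0,"fingers": 3}

```text
t: 15.43
tcp_pos: [0.5144, 0.1955, 0.1638]
eef_rot: [0.0, -0.02, 1.0, 0.0]
ft_force: [-1.0, 1.3, -2.6]
finger_gap: 0.0392
finger_force: 41.4
```

Request:
carry_out:
  rows:
    - {"x": 0,"y": 0,"z": 0.05,"wx": 0,"wy": 0,"wz": 0,"fingers": 3}
    - {"x": 0,"y": 0,"z": 0.05,"wx": 0,"wy": 0,"wz": 0,"fingers": 3}

```text
t: 15.6
tcp_pos: [0.5145, 0.1955, 0.1634]
eef_rot: [0.0, -0.02, 1.0, 0.0]
ft_force: [-2.2, -0.8, 2.5]
finger_gap: 0.039
finger_force: 41.8
```

Request:
carry_out:
  rows:
    - {"x": 0,"y": 0,"z": 0.04,"wx": 0,"wy": 0,"wz": 0,"fingers": 3}
    - {"x": 0,"y": 0,"z": 0.04,"wx": 0,"wy": 0,"wz": 0,"fingers": 3}

```text
t: 15.77
tcp_pos: [0.5145, 0.1956, 0.1632]
eef_rot: [0.0, -0.02, 1.0, 0.0]
ft_force: [-1.9, -0.2, 6.1]
finger_gap: 0.039
finger_force: 42.2
```

Contact came with the peak 3 mm above the centre line, so the eye is seated in the groove. Easing the pressure and releasing.

Request:
carry_out:
  rows:
    - {"x": 0,"y": 0,"z": -0.05,"wx": 0,"wy": 0,"wz": 0,"fingers": 3}
    - {"x": 0,"y": 0,"z": -0.05,"wx": 0,"wy": 0,"wz": 0,"fingers": 4.1}
    - {"x": 0,"y": 0,"z": -0.05,"wx": 0,"wy": 0,"wz": 0,"fingers": 4.4}
    - {"x": 0,"y": 0,"z": -0.05,"wx": 0,"wy": 0,"wz": 0,"fingers": 5}
    - {"x": 0,"y": 0,"z": -0.05,"wx": 0,"wy": 0,"wz": 0,"fingers": 5.8}
    - {"x": 0,"y": 0,"z": -0.05,"wx": 0,"wy": 0,"wz": 0,"fingers": 5.8}
    - {"x": 0,"y": 0,"z": -0.05,"wx": 0,"wy": 0,"wz": 0,"fingers": 5.8}
  squeeze: 20

```text
t: 16.35
tcp_pos: [0.5143, 0.1955, 0.1633]
eef_rot: [-0.0, -0.02, 1.0, -0.0]
ft_force: [-0.6, 0.6, -0.0]
finger_gap: 0.0577
finger_force: 0.0
```

```bash
python3 - <<'E'
from h import *
s=status.sense(); print(s["t"],s["tcp_pos"],s["ft_force"],s["finger_gap"],s["finger_force"])
S=vision.read_camera("scene")[:,:,::-1]; T=vision.read_camera("top")[:,:,::-1]
c=lambda i,x,y,w,h:cv2.resize(i[y:y+h,x:x+w],(400,400),interpolation=cv2.INTER_CUBIC)
cv2.imwrite("pics/crop5.png",np.hstack([c(S,315,80,100,100),c(T,150,160,100,100)]))
E
```

```text
16.35 [0.5143 0.1955 0.1633] [-0.586   0.5546 -0.0309] 0.05770521855957732 0.0
```

View pics/crop5.png

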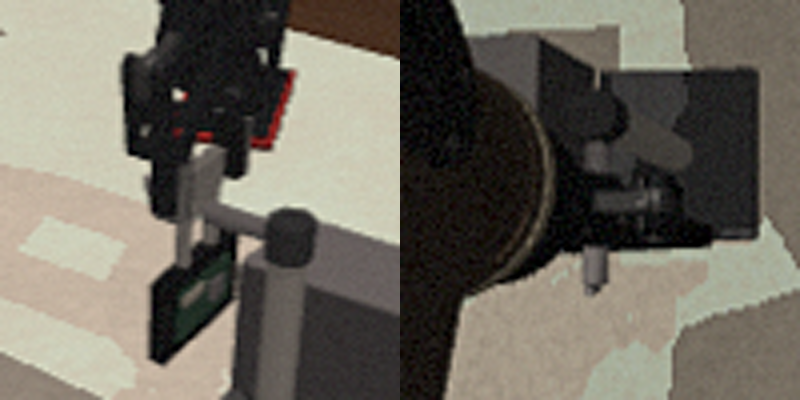

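The display hangs on the arm with the fingers open clear of the bar, which sits at scene crop (205,170). The arm still faces front. I'll retreat straight up.

Request:
carry_out:
  rows:
    - {"x": 0,"y": 0,"z": -0.5,"wx": 0,"wy": 0,"wz": 0,"fingers": 5.8}
    - {"x": 0,"y": 0,"z": -1.5,"wx": 0,"wy": 0,"wz": 0,"fingers": 5.8}
    - {"x": 0,"y": 0,"z": -3,"wx": 0,"wy": 0,"wz": 0,"fingers": 5.8}
    - {"x": 0,"y": 0,"z": -6,"wx": 0,"wy": 0,"wz": 0,"fingers": 5.8}
    - {"x": 0,"y": 0,"z": -10,"wx": 0,"wy": 0,"wz": 0,"fingers": 5.8}
    - {"x": 0,"y": -4,"z": -12,"wx": 0,"wy": 0,"wz": 0,"fingers": 5.8}
    - {"x": 0,"y": -8,"z": -12,"wx": 0,"wy": 0,"wz": 0,"fingers": 5.8}
    - {"x": 0,"y": -12,"z": -12,"wx": 0,"wy": 0,"wz": 0,"fingers": 5.8}
    - {"x": 0,"y": -16,"z": -12,"wx": 0,"wy": 0,"wz": 0,"fingers": 5.8}
    - {"x": 0,"y": -20,"z": -12,"wx": 0,"wy": 0,"wz": 0,"fingers": 5.8}

```text
t: 17.28
tcp_pos: [0.5221, -0.0061, 0.2848]
eef_rot: [0.001, -0.02, 1.0, -0.0]
ft_force: [0.7, 0.1, 0.2]
finger_gap: 0.058
finger_force: 0.0
```

Request:
carry_out:
  rows:
    - {"x": 0,"y": -4,"z": 0,"wx": 0,"wy": 0,"wz": 0,"fingers": 5.8}
    - {"x": 0,"y": -8,"z": 0,"wx": 0,"wy": 0,"wz": 0,"fingers": 5.8}
    - {"x": 0,"y": -8,"z": 0,"wx": 0,"wy": 0,"wz": 0,"fingers": 5.8}
    - {"x": 0,"y": -8,"z": 0,"wx": 0,"wy": 0,"wz": 0,"fingers": 5.8}
    - {"x": 0,"y": -8,"z": 0,"wx": 0,"wy": 0,"wz": 0,"fingers": 5.8}
    - {"x": 0,"y": -8,"z": 0,"wx": 0,"wy": 0,"wz": 0,"fingers": 5.8}

```text
t: 17.78
tcp_pos: [0.5254, -0.0833, 0.2838]
eef_rot: [0.0, -0.02, 1.0, 0.0]
ft_force: [-0.9, 0.1, 0.4]
finger_gap: 0.0576
finger_force: 0.0
```

```bash
python3 - <<'E'
from h import *
S=vision.read_camera("scene")[:,:,::-1]; T=vision.read_camera("top")[:,:,::-1]
c=lambda i,x,y,w,h:cv2.resize(i[y:y+h,x:x+w],(400,400),interpolation=cv2.INTER_CUBIC)
cv2.imwrite("pics/crop6.png",np.hstack([c(S,315,80,100,100),c(T,150,160,100,100)]))
E
```

```text
(no output)
```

View pics/crop6.png

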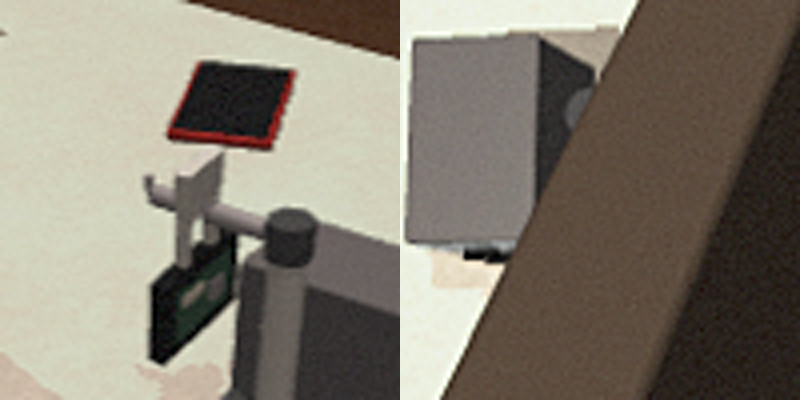

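The display hangs upright on the arm, with its bar top centre at crop (200,165) and the nib outboard at (150,182). One numeric check on hook angle and seat height, then I'll hand in.

```bash
python3 - <<'E'
from h import *
print((proj("scene",np.array([[.5145,.1955,.191],[.5145,.1955,.1956]]))-[315,80]+.5)*4)
S=vision.read_camera("scene")[:,:,::-1]; O=cv2.imread("pics/scene1.png")
t=O[116:136,346:356]; r=cv2.matchTemplate(np.ascontiguousarray(S[108:144,338:364]),t,cv2.TM_CCOEFF_NORMED); print(r.max(),np.array(cv2.minMaxLoc(r)[3])-[8,8])
s=status.sense(); print(s["t"],s["dq"])
E
```

```text
[[200.5985 159.3701]
 [201.0612 151.8004]]
0.99801093 [0 0]
17.9333 [-0.003   0.0005  0.0004 -0.0027  0.0002 -0.001 ]
```

The nib hasn't shifted by a pixel, and the bar top sits at the seated height.

```bash
python3 -c "
from workcell import job
print(job.close_job())"
```

```text
the job is handed in; nothing more can be done
None
```

The hook is turned home against its stop, and the display hangs upright and let go in its groove. The job was handed in at about 18 s, with no verdict returned. The push against the stop peaked at 19.1 N by the wrist sensor at the end of a move, just under the 20 N limit.

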